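Shift the mixer gearbox to the green speed

TASK

The mixer gearbox is parked: push its gear lever with the fingertips, without gripping it, out of the park notch, along the cross channel of the gate and fully home into the slot marked by the green dot, then take the hand away. Push gently, do not run the lever into the slot of another colour on the way, and leave the things standing around it where they are.

Things in the scene. Friction and masses are not known exactly. Their poses are not given: they have to be found in the camera images.
- gearbox: blue mixer gearbox fixed to the worktop: housing 140 x 150 mm, grey motor on its +y side (to y = 165 mm), output shaft on its -y side (to y = -115). Origin on the worktop under the middle of the housing, z up, +x away from the robot and +y to its left within 0.35 rad. Aluminium gate plate on top, 110 x 120 mm, upper face at z = 90 mm
- gate (a point): centre of the gate, on the plate's upper face, axes as the gearbox's. Lever centre lines: cross channel along y at x = 0; at each end (y = +22, -22 mm) a slot along x, from x = -16 to +16; at y = 0 a park notch on the -x side only, to x = -16, where the lever starts. All 11 mm wide for the 8 mm lever. Every run ends at a solid stop, also straight +x out of the notch
- knob (a point): centre of the black ball knob, 26 mm across, on the 8 mm steel lever. Its place from gate (x, y; mm, within 4 mm of play): at the start -31 to -18, 0; channel ends 0, +43 or -43; home in a slot +30 or -30, +42 or -42. About 150 mm above the worktop with the lever upright, 138 in a slot
- pivot (a point): universal joint inside the gearbox about which the lever tilts, 30 mm above the worktop under the gate's centre, 120 mm from the knob's centre. Moving the lever takes about 2 N at the knob, and it stays where it is left
- shift_fore (a joint): tilt of the lever along the gearbox's x: 0 in the cross channel (within 0.03 of play), -0.26 to -0.16 at the start, about -0.26 home in a -x slot, about +0.26 in a +x slot (rad)
- shift_side (a joint): tilt of the lever along the gearbox's y: 0 in line with the park notch, about +0.37 at the +y end of the channel, about -0.37 at the -y end (rad)
- dot_green: green dot, 16 mm across and 2 mm thick, fixed on the gate plate diagonally outside the closed end of the slot it marks, x = +30 or -30, y = +42 or -42 mm from gate: straight below the knob's centre when the lever is home in that slot. Origin under its middle, axes as the gearbox's. Which colour marks which slot varies
- dot_yellow: yellow dot, 16 mm across and 2 mm thick, fixed on the gate plate diagonally outside the closed end of the slot it marks, x = +30 or -30, y = +42 or -42 mm from gate: straight below the knob's centre when the lever is home in that slot. Origin under its middle, axes as the gearbox's. Which colour marks which slot varies
- dot_red: red dot, 16 mm across and 2 mm thick, fixed on the gate plate diagonally outside the closed end of the slot it marks, x = +30 or -30, y = +42 or -42 mm from gate: straight below the knob's centre when the lever is home in that slot. Origin under its middle, axes as the gearbox's. Which colour marks which slot varies
- dot_blue: blue dot, 16 mm across and 2 mm thick, fixed on the gate plate diagonally outside the closed end of the slot it marks, x = +30 or -30, y = +42 or -42 mm from gate: straight below the knob's centre when the lever is home in that slot. Origin under its middle, axes as the gearbox's. Which colour marks which slot varies
- blue_bottle: small blue dropper bottle with white cap, 26 mm across, 70 mm high, loose on the worktop; origin under its middle; to be left alone
- black_lid_jar: small white jar with black lid, 44 mm across, 35 mm high, loose on the worktop; origin under its middle; to be left alone
- timer: white kitchen timer, 64 x 64 x 19 mm, loose on the worktop; origin under its middle; to be left alone
- beaker: clear beaker, 52 mm across, 70 mm high, loose on the worktop; origin under its middle; to be left alone
- cylinder: white measuring cylinder, foot 55 mm across, 154 mm high, loose on the worktop; origin under its middle; to be left alone
- tape: roll of brown tape lying flat, 104 mm across, 25 mm high, loose on the worktop; origin under its middle; to be left alone

How it is judged (in metres and radians):
At the end, for the whole second after the job is handed in: the lever stands still, fully home in the green slot (knob centre over the green dot within 7 mm along the slot and 10 mm across it), and the loose things are within 15 mm of where they stood (x of knob in the frame of dot_green between -0.007 and 0.007 m and y of knob in the frame of dot_green between -0.01 and 0.01 m and velocity of joint shift_fore between -0.05 and 0.05 rad/s and velocity of joint shift_side between -0.05 and 0.05 rad/s and distance of each of blue_bottle, black_lid_jar, timer, beaker, cylinder, tape from where it was at the start of the episode below 0.015 m); the robot touches nothing.
It fails at once if the lever was run into the slot of another colour (horizontal distance between knob and dot_yellow below 0.015 m or horizontal distance between knob and dot_red below 0.015 m or horizontal distance between knob and dot_blue below 0.015 m).
It fails at once if the lever or gearbox was gripped or pushed hard (over 35 N) (contact force between the fingers and gearbox above 35 N).
It fails at once if a loose thing was pushed away, lifted or tipped (distance of any of blue_bottle, black_lid_jar, timer, beaker, cylinder, tape from where it was at the start of the episode above 0.015 m or angle between any of blue_bottle, black_lid_jar, timer, beaker, cylinder, tape's own z axis and vertical above 0.4 rad).
It also fails if it takes over 42 s, if anything falls off the work surface, if the arm or the gripper's body presses on something with over 40 N, if the wrist force passes 120 N, or if a joint passes its speed limit or range.

ROBOT

A 6-joint arm with a two-finger parallel gripper is mounted at the origin on a cart in front of the work surface, level with it; the furniture and walls round the work are solid. World frame = base frame: x ahead of the robot, y to its left, z up, the work surface at z = 0. Lengths are in m, angles in degrees, forces in N, time in s.
With the tool pointing down it reaches from about 0.275 to 0.825 m from the base axis. Payload 4.9 kg.
Tool frame: the origin (TCP) lies midway between the tips of the shut fingers; the grasp point (between the pads) lies 19 mm behind it; z points along the fingers, x is the direction in which the jaws open and shut, and the axes are right-handed (so a half turn about z gives the same grasp; the last joint's range is limited). The gripper opens to 85 mm and grips with 20 to 120 N. Pads are 22 mm wide; open, the fingers measure 114 mm over their backs; the gripper's body (76 mm by 85 mm) begins 54 mm behind the grasp point. The pads swing forward as they close: fully open they stand 13 mm farther back than shut.
Start: joints at [64.618, 18.69, -11.035, 60.275, 0, 82.311], TCP at [0.167, 0.524, 0.202] pointing down, gripper open.
Joint ranges: [-152.03, 152.03], [-55.5, 102.48], [-74.3, 77.21], [-110.64, 120.58], [-84.22, 78.4], [-180, 180]. Speed limits (degrees/s): [147.25, 147.25, 180, 180, 180, 180].

INTERFACE

Orientations are given as a 3x3 rotation matrix whose columns are the frame's x, y, z axes.
In Python, from workcell import arm gives the robot as it stands. The module is installed in compiled form; this text tells all that it offers.
- The arm moves only by the tool drive_tool, never from a script. Its argument "moves" is a list of rows, each a list of 5 numbers: the shift along the tool's x, y, z in mm, then the turn about the tool's z in rad, then the finger opening in mm, from 0 to 85.4. In form: [[tx, ty, tz, roll, gripper], ...]. A call has 1 to 12 rows; each row is the pose to reach, as a shift and turn from the pose commanded when the call began, along the tool's axes at that moment; what a row does not reach only later rows make up. A row lasts 1/10 s, in which the tool goes at most 50 mm and 8.59 degrees, less where a joint would pass 70% of its speed; a pose out of reach is approached as far as the arm can. A call with a gripper value outside its range is refused whole. The fingers move at their own pace and stop on an object; "force" is the grip in N (left out, the last holds). Time passes only in rows, so rows that repeat a pose let the fingers close. It gives the time, the measured TCP pose, the force and the opening at its end, in the units of the state.
- arm.read_state(): the state, without advancing time (a new reading comes with each control period).
- arm.grab_frame(name): name is "scene" or "top"; returns (picture, depth): 480x640x3 uint8, blue, green, red; 480x640 float32, m along the optical axis (not along the pixel's ray), 0 where there is no reading.
- arm.camera_params(name): a dict with "K" (3x3 intrinsics, pixels), "rvec" (rotation vector, rad) and "tvec" (3), from world to camera coordinates, as OpenCV has them. Camera axes: x right, y down, z forward; pixel columns grow to the right and rows downward; lengths in m; the calibration is good to about 2 mm. A picture is of the moment at which its call begins. camera_params takes no time and is no camera call.
- arm.close_job(): hands the job in, once; it reports no verdict.
The state is a dict: "time": time; "q": joint angles; "qvel": joint speeds; "joint_efforts": joint torques, N m; "tcp_pos": TCP position; "ee_rot": TCP orientation; "contact_force": force on the tool from outside, world axes, zero at the start; "moment": the same for the moment, N m; "opening": opening from 0.0 (shut) to 1.0 (fully open).
Only numpy, scipy, OpenCV 4.12 (cv2) and the standard library are available. Lean on these libraries where they do the work, as an engineer would, in place of code of your own. Each camera call takes 0.05 s, during which the arm holds its last target. There are 200 camera calls.

## Working session

There is one attempt and no reset: what is moved stays moved. The work goes in short steps, Python scripts to look and compute and a tool call to move; the robot and the scene stay as the last step left them, time stands still between calls to the robot, and variables do not carry over. Pictures are saved under pics/ and viewed, about 8 in all and at most 12, crops included, and the job is handed in when it is done.

Besides the shell and the picture viewer there is one more tool, called after ">>>" as a command line: name --pt "numbers of a row" for each row, then --argument value for the rest. drive_tool: Moves the arm, as the interface text tells. Its arguments: {"type":"object","properties":{"moves":{"type":"array","items":{"type":"array","items":{"type":"number"}}},"force":{"type":"number"}},"required":["moves"]}

```bash
mkdir -p pics
cat > h.py <<'E'
import numpy as np, cv2
from workcell import arm
def cam(n):
    c=arm.camera_params(n); R=cv2.Rodrigues(np.array(c["rvec"],float))[0]; t=np.array(c["tvec"],float).ravel(); return np.array(c["K"],float),R,t
def ray(n,u,v,z):
    K,R,t=cam(n); d=R.T@np.linalg.inv(K)@np.array([u,v,1.]); o=-R.T@t
    return o+d*(z-o[2])/d[2]
def proj(n,P):
    K,R,t=cam(n); p=K@(R@np.asarray(P,float)+t); return p[:2]/p[2]
def cloud(n,D):
    K,R,t=cam(n); v,u=np.mgrid[:480,:640]; p=np.stack([u,v,np.ones_like(u)],-1)@np.linalg.inv(K).T*D[...,None]
    return (p-t)@R
E
python3 - <<'E'
from h import *
for n in("scene","top"):
    im,D=arm.grab_frame(n); cv2.imwrite(f"pics/{n}0.png",im); np.save(f"{n}0.npy",D)
    K,R,t=cam(n); print(n,K.round(1).tolist(),(-R.T@t).round(3),R.round(2).tolist())
s=arm.read_state();print(s["time"],s["tcp_pos"],np.round(s["ee_rot"],3).tolist(),s["opening"])
E
```

```text
scene [[466.8, 0.0, 321.9], [0.0, 466.8, 232.4], [0.0, 0.0, 1.0]] [ 0.036 -0.738  0.71 ] [[0.87, -0.5, -0.02], [-0.29, -0.46, -0.84], [0.41, 0.73, -0.55]]
top [[491.4, 0.0, 320.5], [0.0, 491.4, 237.9], [0.0, 0.0, 1.0]] [0.352 0.047 1.226] [[0.01, -1.0, -0.0], [-1.0, -0.01, -0.1], [0.1, 0.0, -1.0]]
0.1 [0.16688736 0.52345354 0.20137383] [[0.304, 0.953, -0.001], [0.953, -0.304, -0.001], [-0.002, -0.0, -1.0]] 0.997660317278857
```

View pics/top0.png

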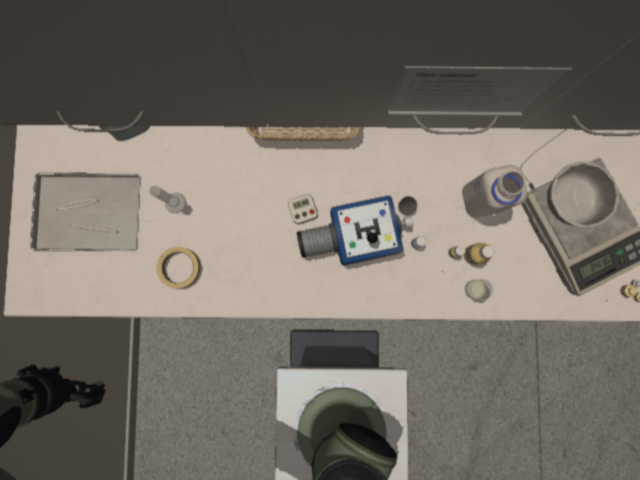

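View pics/scene0.png

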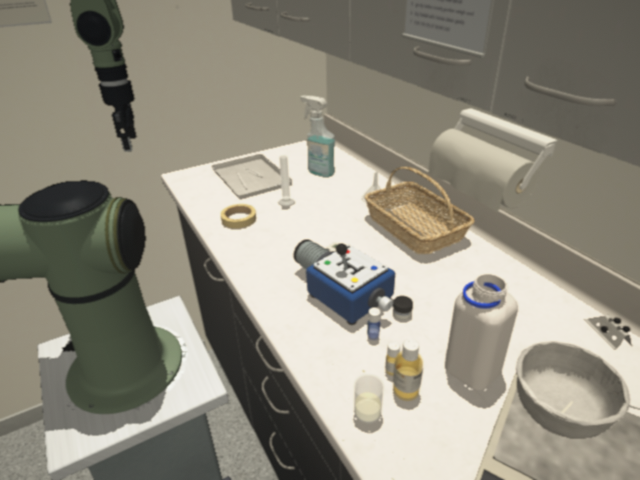

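The top view shows the gearbox at about (367,230): green dot (352,245) is the −x/+y slot, red (347,219), blue (382,212), yellow (388,238), knob about (373,238). The motor points left (+y). The scene view agrees.

Run:
```python
from h import *
im=cv2.imread("pics/top0.png"); D=np.load("top0.npy"); hsv=cv2.cvtColor(im,cv2.COLOR_BGR2HSV)
rng={"green":((45,90,60),(85,255,255)),"yellow":((22,120,120),(35,255,255)),"red":((0,150,100),(8,255,255)),"blue":((100,120,150),(125,255,255))}
px={}
for c,(a,b) in rng.items():
    m=cv2.inRange(hsv,a,b); m2=np.zeros_like(m); m2[200:258,338:398]=m[200:258,338:398]
    n,_,st,ce=cv2.connectedComponentsWithStats(m2)
    for i in range(1,n):
        if st[i,4]>8: P=ray("top",*ce[i],.092); print(c,st[i,4],ce[i].round(1),P.round(4))
P=cloud("top",D)
z=P[...,2]
roi=np.zeros(z.shape,bool); roi[195:270,330:405]=1
m=roi&(z>.125)&(D>0); print("high",m.sum(),z[m].max(), P[m].mean(0), [np.argwhere(m).min(0),np.argwhere(m).max(0)])
m=roi&(abs(z-.09)<.006)&(D>0);print("plate",m.sum(),P[m].mean(0))
# tall things on bench
big=(z>.1)&(D>0)&(P[...,0]>.2)&(P[...,0]<.75)
n,_,st,ce=cv2.connectedComponentsWithStats(big.astype(np.uint8))
for i in range(1,n):
    if st[i,4]>15: print(st[i],P[_==i].mean(0).round(3),z[_==i].max().round(3))
cv2.imwrite("pics/crop.png",cv2.resize(im[190:275,280:440],None,fx=5,fy=5,interpolation=cv2.INTER_CUBIC))
```

```text
green 18 [352.2 244.5] [ 0.4465 -0.0214  0.092 ]
yellow 23 [387.8 237.1] [ 0.4643 -0.1037  0.092 ]
red 14 [346.7 219.5] [ 0.5047 -0.0085  0.092 ]
high 106 0.1624717088918618 [ 0.45820144 -0.0606662   0.15572479] [array([232, 367]), array([242, 377])]
plate 2233 [ 0.48562088 -0.05498139  0.08982736]
[    0     0   640   136 81708] [0.601 0.05  0.676] 0.82
[ 547  161   72   67 3727] [ 0.561 -0.54   0.127] 0.168
[ 473  165   54   47 1844] [ 0.565 -0.337  0.169] 0.213
[148 184  20  16 207] [0.559 0.422 0.131] 0.158
[367 232  11  11 106] [ 0.458 -0.061  0.156] 0.162
[479 245  15  13 143] [ 0.432 -0.323  0.116] 0.125
[  0 369  58  20 358] [0.203 0.516 0.428] 0.498
```

View pics/crop.png

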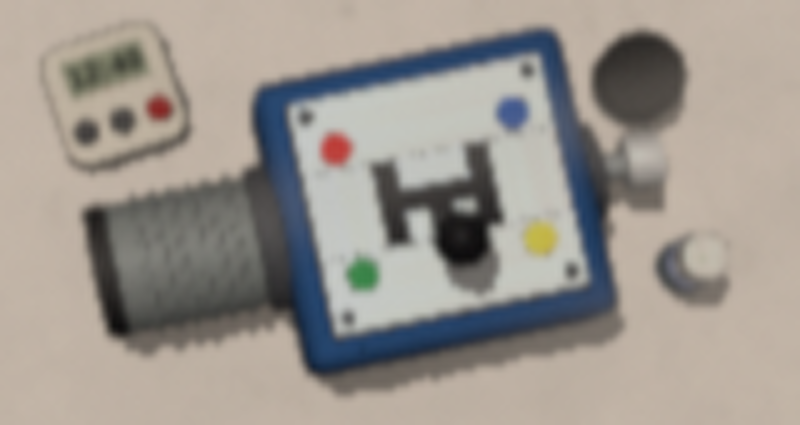

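Gate centre comes out at about (0.485, −0.056) with yaw about 12.3°. The dot spacings (60 and 84 mm) and the plate height of 0.090 m match the description. The knob is at gate x about −27, y about 0. I'll move to the −x side of the knob, with the tool aligned to the gate and the fingers shut.

>>> drive_tool --pt "-120 105 0 -0.13 0" --pt "-245 210 0 -0.26 0" --pt "-365 315 0 -0.4 0" --pt "-489 421 0 -0.524 0" --pt "-489 421 0 -0.524 0" --pt "-489 421 0 -0.524 0" --pt "-489 421 0 -0.524 0" --pt "-489 421 0 -0.524 0" --pt "-489 421 0 -0.524 0" --pt "-489 421 0 -0.524 0" --pt "-489 421 0 -0.524 0" --pt "-489 421 0 -0.524 0"

```text
time: 1.3
tcp_pos: [0.3994, -0.0238, 0.2021]
ee_rot: [[-0.213, 0.977, 0.0], [0.977, 0.213, 0.0], [0.0, 0.0, -1.0]]
contact_force: [0.3, 0.5, -0.1]
opening: 0.0
```

>>> drive_tool --pt "0 0 0 0 0" --pt "0 0 0 0 0" --pt "0 0 0 0 0"

```text
time: 1.6
tcp_pos: [0.3983, -0.0209, 0.2017]
ee_rot: [[-0.214, 0.977, -0.001], [0.977, 0.214, 0.001], [0.001, -0.001, -1.0]]
contact_force: [-0.1, 0.5, 0.2]
opening: 0.001
```

>>> drive_tool --pt "-27 6 0 0 0" --pt "-53 13 10 0 0" --pt "-53 13 40 0 0" --pt "-53 13 67 0 0" --pt "-53 13 67 0 0" --pt "-53 13 67 0 0" --pt "-53 13 67 0 0"

```text
time: 2.3
tcp_pos: [0.4241, -0.0701, 0.1365]
ee_rot: [[-0.215, 0.977, 0.002], [0.977, 0.215, -0.001], [-0.001, 0.002, -1.0]]
contact_force: [0.5, 0.6, -0.8]
opening: 0.001
```

```bash
cat > look.py <<'E'
import sys
from h import *
O=np.array([.485,-.056]);X=np.array([.977,.213]);Y=np.array([-.213,.977])
s=arm.read_state();d=np.array(s["tcp_pos"][:2])-O;f=np.array(s["contact_force"])
print(s["time"],"tcp gate mm",(X@d*1e3).round(1),(Y@d*1e3).round(1),"z",s["tcp_pos"][2],"F gate",(X@f[:2]).round(1),(Y@f[:2]).round(1),f[2])
ims=[]
for n,k in(("top",6),("scene",6)):
    im,D=arm.grab_frame(n); u,v=proj(n,[.485,-.056,.13]).round().astype(int)
    ims.append(cv2.resize(im[v-45:v+45,u-33:u+33],None,fx=k,fy=k,interpolation=cv2.INTER_CUBIC))
cv2.imwrite(f"pics/{sys.argv[1]}.png",np.hstack(ims))
E
python3 look.py a1
```

```text
2.3 tcp gate mm -62.5 -0.8 z 0.13646734020417825 F gate 0.7 0.4 -0.7553578399948468
```

View pics/a1.png

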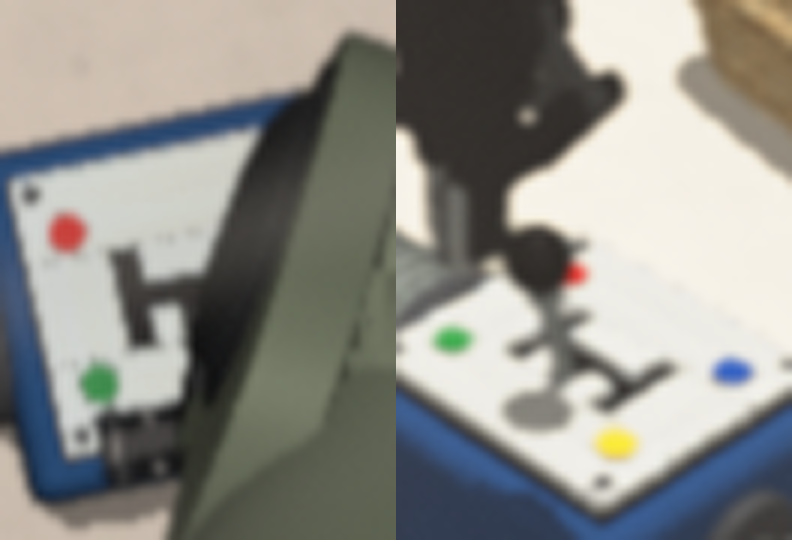

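Run:
```python
from h import *
for n in("top","scene"):
    c=proj(n,[.485,-.056,.13]).round()
    for P in([.4241,-.0701,.1365],[.458,-.061,.149],[.4241,-.0701,.155]):
        print(n,P,(proj(n,P)-c+[33,45])*6)
```

```text
top [0.4241, -0.0701, 0.1365] [236.17016233 432.3264386 ]
top [0.458, -0.061, 0.149] [214.77265699 337.61965496]
top [0.4241, -0.0701, 0.155] [241.63892961 429.00034978]
scene [0.4241, -0.0701, 0.1365] [ 68.309276   329.36202953]
scene [0.458, -0.061, 0.149] [138.30652467 256.61206227]
scene [0.4241, -0.0701, 0.155] [ 67.58591672 285.48978249]
```

>>> drive_tool --pt "0 3 0 0 0" --pt "0 6 0 0 0" --pt "0 8 0 0 0" --pt "0 8 0 0 0"

```text
time: 2.8
tcp_pos: [0.4315, -0.069, 0.1352]
ee_rot: [[-0.214, 0.977, 0.0], [0.977, 0.214, -0.0], [-0.0, 0.0, -1.0]]
contact_force: [-0.6, 0.6, 1.5]
opening: 0.001
```

Run:
```python
from h import *
im,D=arm.grab_frame("scene"); s=arm.read_state(); p=proj("scene",s["tcp_pos"]); print(p,s["tcp_pos"])
u,v=p.round().astype(int); c=im[v-60:v+40,u-60:u+60].copy()
c=cv2.resize(c,None,fx=6,fy=6,interpolation=cv2.INTER_CUBIC); cv2.drawMarker(c,(360,360),(0,0,255),0,20,2)
cv2.imwrite("pics/a2.png",c)
```

```text
[332.07305575 260.0922814 ] [ 0.43120394 -0.06897966  0.13508593]
```

View pics/a2.png

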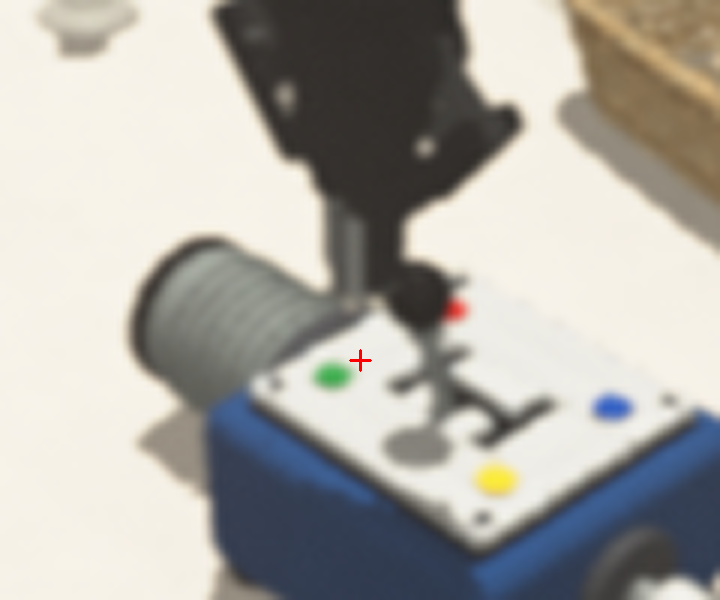

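Run:
```python
from h import *
O=np.array([.485,-.056]);X=np.array([.977,.213]);Y=np.array([-.213,.977])
s=arm.read_state();print(s["tcp_pos"],s["opening"],s["contact_force"])
im,D=arm.grab_frame("scene"); P=cloud("scene",D)
for r in range(228,252,2):
    for c in (328,330,332,334,337): 
        p=P[r,c]; d=p[:2]-O; print(r,c,(np.array([X@d,Y@d,p[2]])*1e3).round(0),im[r,c],end=" | ")
    print()
```

```text
[ 0.43120394 -0.06897966  0.13508593] 0.00043107125732265845 [0.47470366 0.05881052 0.31380486]
228 328 [-60.   4. 214.] [47 49 53] | 228 330 [-66.  -8. 222.] [46 48 52] | 228 332 [-67. -15. 225.] [45 48 52] | 228 334 [-64. -17. 225.] [45 48 52] | 228 337 [-50. -11. 216.] [43 47 50] | 
230 328 [-67.  -3. 215.] [45 48 52] | 230 330 [-67.  -8. 217.] [45 49 52] | 230 332 [-67. -15. 220.] [45 48 52] | 230 334 [-61. -14. 217.] [44 47 51] | 230 337 [-66. -28. 226.] [45 48 52] | 
232 328 [-67.  -3. 210.] [52 56 59] | 232 330 [-68. -10. 214.] [45 48 52] | 232 332 [-67. -15. 216.] [46 49 52] | 232 334 [-63. -16. 214.] [45 48 52] | 232 337 [-67. -28. 222.] [45 48 51] | 
234 328 [-63.   1. 202.] [71 76 78] | 234 330 [-69. -11. 210.] [51 55 57] | 234 332 [-68. -16. 212.] [45 49 52] | 234 334 [-62. -14. 209.] [45 48 52] | 234 337 [-67. -29. 218.] [44 48 52] | 
236 328 [-66.  -2. 200.] [76 81 83] | 236 330 [-66.  -7. 203.] [81 86 89] | 236 332 [-62.  -9. 201.] [58 62 65] | 236 334 [-61. -14. 204.] [45 48 52] | 236 337 [-67. -29. 213.] [45 48 52] | 
238 328 [-66.  -2. 195.] [75 80 82] | 238 330 [-6
[... 613 characters left out ...]
44 332 [-61.  -8. 181.] [78 84 85] | 244 334 [-64. -16. 187.] [47 50 53] | 244 337 [-52. -13. 180.] [46 48 52] | 
246 328 [-67.  -2. 176.] [83 88 91] | 246 330 [-67.  -8. 180.] [ 99 105 107] | 246 332 [-63.  -9. 178.] [78 83 86] | 246 334 [-61. -14. 180.] [46 49 53] | 246 337 [-53. -14. 175.] [48 50 54] | 
248 328 [-66.  -1. 171.] [83 88 90] | 248 330 [-65.  -6. 173.] [101 108 110] | 248 332 [-62.  -8. 172.] [86 91 93] | 248 334 [-61. -14. 175.] [67 73 76] | 248 337 [-38.   2. 155.] [53 57 60] | 
250 328 [22. 95. 74.] [105 112 113] | 250 330 [-66.  -7. 169.] [124 134 140] | 250 332 [-61.  -7. 166.] [111 120 123] | 250 334 [ 85. 142.  19.] [147 163 170] | 250 337 [-38.   2. 150.] [53 58 62] |
```

The fingertip really ends near z≈0.16, about 25 mm above the reported TCP. Two things show this: the tip is at crop (360,300) while the projected TCP is at (360,360), and the depth reading agrees. The knob itself projects where it should, so I trust the camera and lower the hand by 20 mm.

>>> drive_tool --pt "0 0 7 0 0" --pt "0 0 14 0 0" --pt "0 0 20 0 0" --pt "0 0 20 0 0" --pt "0 0 20 0 0"

```text
time: 3.4
tcp_pos: [0.4308, -0.0689, 0.1148]
ee_rot: [[-0.213, 0.977, -0.001], [0.977, 0.213, 0.0], [0.0, -0.001, -1.0]]
contact_force: [0.4, -0.8, 0.3]
opening: 0.004
```

```bash
cat > look2.py <<'E'
import sys
from h import *
O=np.array([.485,-.056]);X=np.array([.977,.213]);Y=np.array([-.213,.977])
s=arm.read_state();d=np.array(s["tcp_pos"][:2])-O;f=np.array(s["contact_force"])
print(s["time"],"tcp gate mm",(X@d*1e3).round(1),(Y@d*1e3).round(1),"z",s["tcp_pos"][2],"F gate",(X@f[:2]).round(1),(Y@f[:2]).round(1),f[2].round(1))
im,D=arm.grab_frame("scene"); P=cloud("scene",D)
u,v=proj("scene",[.485,-.056,.14]).round().astype(int)
c=im[v-50:v+50,u-60:u+60]; cv2.imwrite(f"pics/{sys.argv[1]}.png",cv2.resize(c,None,fx=6,fy=6,interpolation=cv2.INTER_CUBIC))
E
python3 look2.py a3
```

```text
3.4 tcp gate mm -55.7 -1.0 z 0.11475523781118295 F gate 0.2 -0.8 0.3
```

View pics/a3.png

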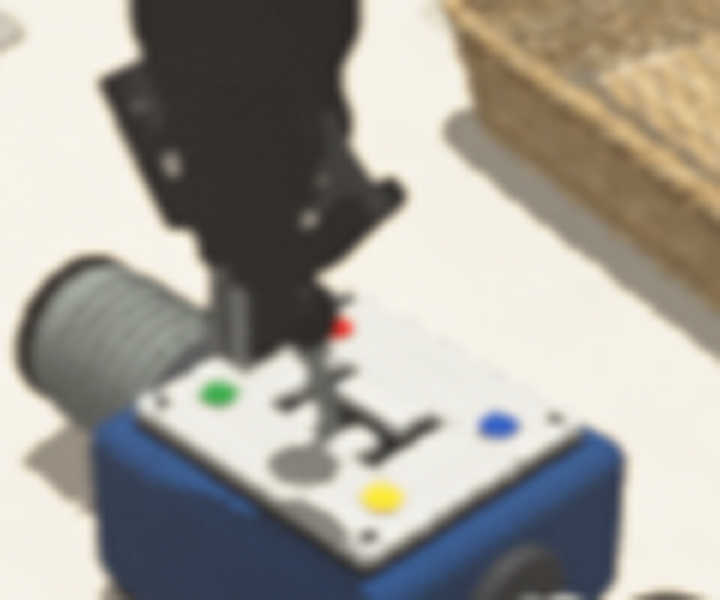

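>>> drive_tool --pt "0 3 0 0 0" --pt "0 6 0 0 0" --pt "0 9 0 0 0" --pt "0 12 0 0 0" --pt "0 15 0 0 0" --pt "0 18 0 0 0" --pt "0 20 0 0 0" --pt "0 22 0 0 0"

```text
time: 4.25
tcp_pos: [0.4528, -0.0642, 0.1151]
ee_rot: [[-0.214, 0.977, 0.0], [0.977, 0.214, -0.0], [-0.0, 0.0, -1.0]]
contact_force: [-2.8, -0.8, 1.5]
opening: -0.002
```

>>> drive_tool --pt "0 2 0 0 0" --pt "0 4 0 0 0"

```text
time: 4.45
tcp_pos: [0.4567, -0.0634, 0.1151]
ee_rot: [[-0.214, 0.977, 0.0], [0.977, 0.214, 0.0], [0.0, 0.0, -1.0]]
contact_force: [-1.9, 0.0, 1.6]
opening: -0.005
```

>>> drive_tool --pt "0 2 0 0 0" --pt "0 4 0 0 0" --pt "0 4 0 0 0"

```text
time: 4.75
tcp_pos: [0.4607, -0.0625, 0.1151]
ee_rot: [[-0.214, 0.977, 0.0], [0.977, 0.214, 0.0], [0.0, 0.0, -1.0]]
contact_force: [-1.8, -0.4, 1.6]
opening: -0.002
```

```bash
python3 look2.py a4
```

```text
4.75 tcp gate mm -25.1 -1.2 z 0.11508377295946678 F gate -1.8 0.0 1.6
```

View pics/a4.png

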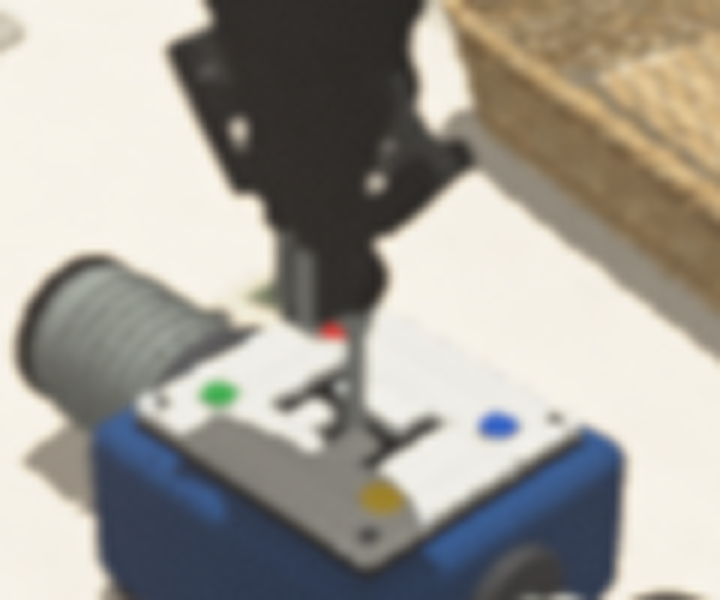

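>>> drive_tool --pt "0 1 0 0 0" --pt "0 2 0 0 0"

```text
time: 5.0
tcp_pos: [0.4623, -0.0622, 0.1151]
ee_rot: [[-0.213, 0.977, -0.0], [0.977, 0.213, -0.0], [-0.0, -0.0, -1.0]]
contact_force: [-2.2, -0.3, 1.5]
opening: -0.001
```

>>> drive_tool --pt "0 -8 0 0 0" --pt "0 -16 -10 0 0" --pt "-20 -16 -30 0 0" --pt "-45 0 -30 0 0" --pt "-45 24 -30 0 0" --pt "-45 24 -30 0 0" --pt "-45 24 -30 0 0"

```text
time: 5.7
tcp_pos: [0.4949, -0.101, 0.1454]
ee_rot: [[-0.214, 0.977, -0.0], [0.977, 0.214, 0.0], [0.0, -0.0, -1.0]]
contact_force: [0.1, -0.3, -0.4]
opening: -0.003
```

>>> drive_tool --pt "0 0 10 0 0" --pt "0 0 20 0 0" --pt "0 0 28 0 0" --pt "0 0 28 0 0" --pt "0 0 28 0 0"

```text
time: 6.2
tcp_pos: [0.4949, -0.1008, 0.1167]
ee_rot: [[-0.214, 0.977, -0.001], [0.977, 0.214, 0.0], [0.001, -0.001, -1.0]]
contact_force: [0.1, 1.1, 0.0]
opening: 0.001
```

```bash
python3 look2.py a5
```

```text
6.2 tcp gate mm 0.1 -45.9 z 0.11665294627634731 F gate 0.3 1.0 0.0
```

View pics/a5.png

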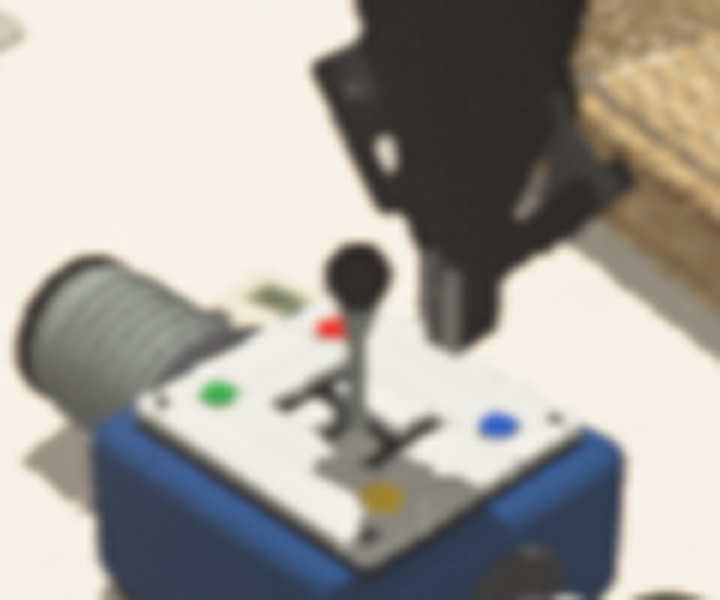

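Run:
```python
from h import *
O=np.array([.485,-.056]);X=np.array([.977,.213]);Y=np.array([-.213,.977])
u,v=proj("scene",[.485,-.056,.14]).round()
for g in([0,-46,.1167],[0,-46,.135],[0,-46,.141],[0,0,.15],[0,0,.09]):
    p=O+X*g[0]/1e3+Y*g[1]/1e3
    print(g,((proj("scene",[*p,g[2]])-[u-60,v-50])*6).round())
D=arm.grab_frame("scene")[1];P=cloud("scene",D)
a,b=int(u-60),int(v-50)
for cx,cy in((440,300),(455,300),(480,300),(440,325),(455,335),(480,325),(358,275)):
    p=P[b+cy//6,a+cx//6];d=p[:2]-O;print(cx,cy,(np.array([X@d,Y@d,p[2]])*1e3).round())
```

```text
[0, -46, 0.1167] [450. 411.]
[0, -46, 0.135] [452. 368.]
[0, -46, 0.141] [453. 354.]
[0, 0, 0.15] [358. 278.]
[0, 0, 0.09] [356. 414.]
440 300 [-10. -48. 169.]
455 300 [-10. -53. 172.]
480 300 [ -2. -59. 171.]
440 325 [-10. -48. 160.]
455 335 [ -8. -51. 158.]
480 325 [  1. -57. 159.]
358 275 [ -6.  -4. 158.]
```

>>> drive_tool --pt "0 0 8 0 0" --pt "5 0 8 0 0" --pt "10 0 8 0 0" --pt "14 0 8 0 0" --pt "17 0 8 0 0" --pt "20 0 8 0 0" --pt "23 0 8 0 0" --pt "26 0 8 0 0" --pt "29 0 8 0 0" --pt "32 0 8 0 0"

```text
time: 7.3
tcp_pos: [0.4888, -0.0698, 0.1093]
ee_rot: [[-0.213, 0.977, 0.001], [0.977, 0.213, -0.001], [-0.001, 0.001, -1.0]]
contact_force: [-0.1, -1.4, 1.9]
opening: 0.0
```

>>> drive_tool --pt "3 0 0 0 0" --pt "6 0 0 0 0" --pt "9 0 0 0 0" --pt "12 0 0 0 0" --pt "15 0 0 0 0" --pt "18 0 0 0 0" --pt "20 0 0 0 0"

```text
time: 8.0
tcp_pos: [0.4839, -0.0499, 0.1088]
ee_rot: [[-0.214, 0.977, -0.001], [0.977, 0.214, 0.0], [0.0, -0.001, -1.0]]
contact_force: [-0.3, -1.3, -0.5]
opening: -0.001
```

```bash
python3 look2.py a6
```

```text
8.0 tcp gate mm 0.2 6.2 z 0.10883405948351735 F gate -0.6 -1.2 -0.5
```

View pics/a6.png

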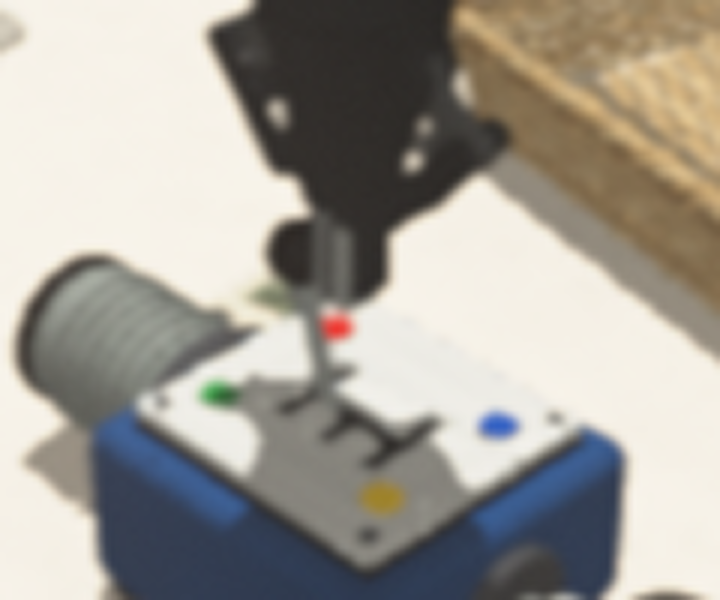

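The lever is tilted toward +y with the knob at about (293,250), close to the channel end. I'll continue until the force rises at the stop.

>>> drive_tool --pt "2 0 0 0 0" --pt "4 0 0 0 0" --pt "6 0 0 0 0"

```text
time: 8.35
tcp_pos: [0.4828, -0.0442, 0.109]
ee_rot: [[-0.213, 0.977, -0.0], [0.977, 0.213, -0.0], [0.0, -0.0, -1.0]]
contact_force: [-0.3, -1.5, -1.3]
opening: 0.002
```

>>> drive_tool --pt "1 0 0 0 0" --pt "2 0 0 0 0" --pt "3 0 0 0 0"

```text
time: 8.65
tcp_pos: [0.4823, -0.0413, 0.1091]
ee_rot: [[-0.213, 0.977, -0.0], [0.977, 0.213, -0.0], [0.0, -0.0, -1.0]]
contact_force: [0.4, -2.8, 0.1]
opening: -0.0
```

>>> drive_tool --pt "1 0 0 0 0" --pt "2 0 0 0 0"

```text
time: 8.85
tcp_pos: [0.4819, -0.0394, 0.1091]
ee_rot: [[-0.214, 0.977, -0.0], [0.977, 0.214, -0.0], [-0.0, -0.0, -1.0]]
contact_force: [0.5, -1.7, -0.6]
opening: 0.0
```

>>> drive_tool --pt "1 0 0 0 0" --pt "1 0 0 0 0"

```text
time: 9.05
tcp_pos: [0.4817, -0.0383, 0.1091]
ee_rot: [[-0.214, 0.977, 0.0], [0.977, 0.214, 0.0], [0.0, 0.0, -1.0]]
contact_force: [-0.2, -1.7, 0.6]
opening: 0.0
```

>>> drive_tool --pt "1 0 0 0 0" --pt "1 0 0 0 0"

```text
time: 9.25
tcp_pos: [0.4815, -0.0374, 0.1091]
ee_rot: [[-0.214, 0.977, 0.0], [0.977, 0.214, 0.0], [0.0, 0.0, -1.0]]
contact_force: [-0.1, -1.9, -0.8]
opening: 0.003
```

>>> drive_tool --pt "1 0 0 0 0" --pt "1 0 0 0 0"

```text
time: 9.45
tcp_pos: [0.4813, -0.0364, 0.1091]
ee_rot: [[-0.214, 0.977, -0.0], [0.977, 0.214, 0.0], [0.0, -0.0, -1.0]]
contact_force: [0.6, -1.9, -1.6]
opening: 0.005
```

>>> drive_tool --pt "1 0 0 0 0" --pt "1 0 0 0 0"

```text
time: 9.65
tcp_pos: [0.4811, -0.0354, 0.1091]
ee_rot: [[-0.214, 0.977, 0.0], [0.977, 0.214, 0.0], [0.0, 0.0, -1.0]]
contact_force: [-0.2, -1.3, -0.3]
opening: 0.002
```

>>> drive_tool --pt "1 0 0 0 0" --pt "1 0 0 0 0"

```text
time: 9.85
tcp_pos: [0.4809, -0.0345, 0.1091]
ee_rot: [[-0.214, 0.977, 0.0], [0.977, 0.214, -0.0], [-0.0, 0.0, -1.0]]
contact_force: [1.3, -2.8, -0.9]
opening: 0.002
```

```bash
python3 look2.py a7
python3 - <<'E'
from h import *
O=np.array([.485,-.056]);X=np.array([.977,.213]);Y=np.array([-.213,.977])
u,v=proj("scene",[.485,-.056,.14]).round()
for g in([0,43,.142],[0,38,.143],[5,43,.142],[-5,43,.142]):
    p=O+X*g[0]/1e3+Y*g[1]/1e3
    print(g,((proj("scene",[*p,g[2]])-[u-60,v-50])*6).round())
E
```

```text
9.85 tcp gate mm 0.5 21.9 z 0.10909502436511889 F gate 0.7 -3.0 -0.9
[0, 43, 0.142] [274. 248.]
[0, 38, 0.143] [283. 252.]
[5, 43, 0.142] [284. 243.]
[-5, 43, 0.142] [264. 254.]
```

View pics/a7.png

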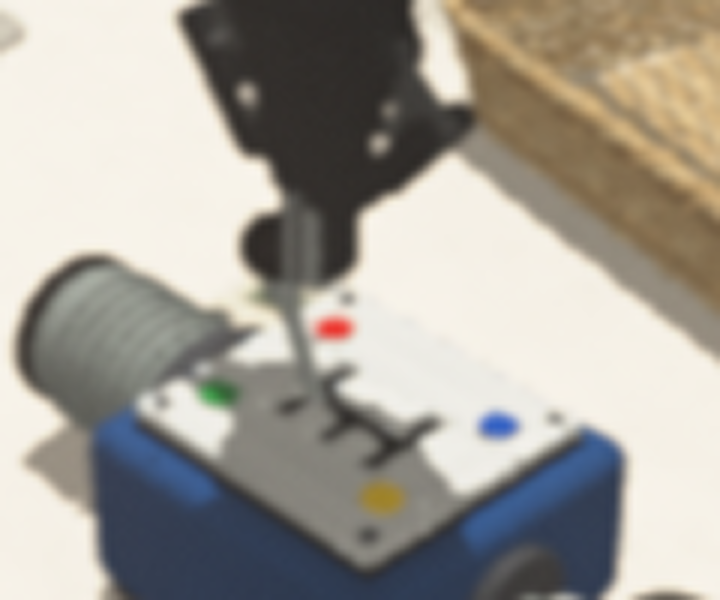

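>>> drive_tool --pt "1 0 0 0 0" --pt "1 0 0 0 0"

```text
time: 10.1
tcp_pos: [0.4807, -0.0338, 0.1091]
ee_rot: [[-0.213, 0.977, 0.0], [0.977, 0.213, -0.001], [-0.001, -0.0, -1.0]]
contact_force: [0.3, -1.8, -1.1]
opening: 0.001
```

>>> drive_tool --pt "-10 0 0 0 0" --pt "-20 0 0 0 0" --pt "-20 10 -25 0 0" --pt "-20 40 -40 0 0" --pt "0 42 -40 0 0" --pt "20 42 -40 0 0" --pt "20 42 -40 0 0" --pt "20 42 -25 0 0" --pt "20 42 -8 0 0" --pt "20 42 0 0 0" --pt "20 42 0 0 0" --pt "20 42 0 0 0"

```text
time: 11.3
tcp_pos: [0.5176, -0.0056, 0.1094]
ee_rot: [[-0.213, 0.977, -0.0], [0.977, 0.213, 0.0], [0.0, -0.0, -1.0]]
contact_force: [0.8, -0.6, 0.4]
opening: -0.004
```

```bash
python3 look2.py a8
```

```text
11.3 tcp gate mm 42.6 42.3 z 0.10935171410102394 F gate 0.6 -0.8 0.4
```

View pics/a8.png

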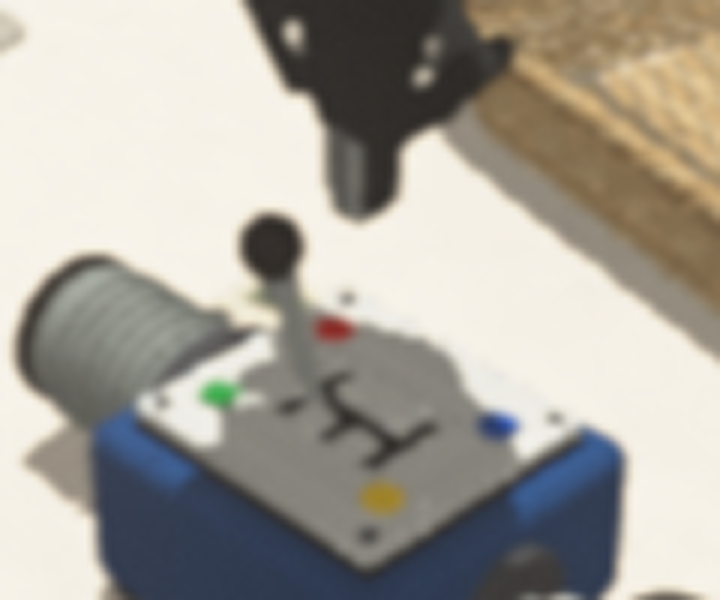

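The knob sits clear at (271,245), gate (0,43), the channel end. The finger is on its +x side. Now I lower slightly and push −x.

>>> drive_tool --pt "0 -5 8 0 0" --pt "0 -10 8 0 0" --pt "0 -14 8 0 0" --pt "0 -17 8 0 0" --pt "0 -20 8 0 0" --pt "0 -23 8 0 0" --pt "0 -26 8 0 0" --pt "0 -29 8 0 0" --pt "0 -32 8 0 0" --pt "0 -35 8 0 0" --pt "0 -38 8 0 0" --pt "0 -40 8 0 0"

```text
time: 12.55
tcp_pos: [0.4781, -0.0139, 0.1011]
ee_rot: [[-0.213, 0.977, -0.0], [0.977, 0.213, -0.0], [-0.0, -0.0, -1.0]]
contact_force: [2.5, 0.1, 1.1]
opening: 0.002
```

>>> drive_tool --pt "0 -2 0 0 0" --pt "0 -3 0 0 0" --pt "0 -4 0 0 0"

```text
time: 12.85
tcp_pos: [0.4743, -0.0147, 0.1009]
ee_rot: [[-0.213, 0.977, -0.0], [0.977, 0.213, -0.0], [-0.0, -0.0, -1.0]]
contact_force: [2.5, -0.5, -1.2]
opening: -0.002
```

>>> drive_tool --pt "0 -1 0 0 0" --pt "0 -2 0 0 0"

```text
time: 13.05
tcp_pos: [0.4723, -0.015, 0.1009]
ee_rot: [[-0.213, 0.977, -0.0], [0.977, 0.213, -0.0], [-0.0, -0.0, -1.0]]
contact_force: [2.6, -0.5, -1.5]
opening: 0.003
```

>>> drive_tool --pt "0 -1 0 0 0" --pt "0 -1 0 0 0"

```text
time: 13.25
tcp_pos: [0.4711, -0.0151, 0.101]
ee_rot: [[-0.214, 0.977, -0.001], [0.977, 0.214, 0.0], [0.0, -0.001, -1.0]]
contact_force: [2.0, -0.8, -1.4]
opening: 0.003
```

>>> drive_tool --pt "0 -1 0 0 0" --pt "0 -1 0 0 0"

```text
time: 13.45
tcp_pos: [0.4704, -0.0152, 0.101]
ee_rot: [[-0.214, 0.977, -0.0], [0.977, 0.214, 0.0], [0.0, -0.0, -1.0]]
contact_force: [3.2, 0.6, -2.0]
opening: 0.0
```

>>> drive_tool --pt "0 -1 0 0 0" --pt "0 -1 0 0 0"

```text
time: 13.65
tcp_pos: [0.47, -0.0154, 0.1011]
ee_rot: [[-0.214, 0.977, 0.001], [0.977, 0.214, 0.0], [0.0, 0.001, -1.0]]
contact_force: [4.1, 1.4, -3.2]
opening: 0.002
```

>>> drive_tool --pt "0 -1 0 0 0" --pt "0 -1 0 0 0"

```text
time: 13.85
tcp_pos: [0.4696, -0.0156, 0.1012]
ee_rot: [[-0.214, 0.977, 0.002], [0.977, 0.214, 0.001], [0.0, 0.002, -1.0]]
contact_force: [5.5, 0.7, -4.1]
opening: 0.002
```

>>> drive_tool --pt "0 -1 0 0 0" --pt "0 -2 0 0 0" --pt "0 -2 0 0 0"

```text
time: 14.15
tcp_pos: [0.4691, -0.0158, 0.1014]
ee_rot: [[-0.214, 0.977, 0.005], [0.977, 0.214, 0.001], [0.0, 0.005, -1.0]]
contact_force: [9.9, 0.8, -8.3]
opening: -0.001
```

>>> drive_tool --pt "0 10 0 0 0" --pt "0 25 0 0 0" --pt "0 30 -30 0 0" --pt "0 30 -75 0 0" --pt "0 30 -115 0 0" --pt "-40 10 -120 0 0" --pt "-90 0 -120 0 0" --pt "-140 -20 -120 0 0" --pt "-140 -60 -120 0 0" --pt "-140 -90 -120 0 0" --pt "-140 -90 -120 0 0" --pt "-140 -90 -120 0 0"

```text
time: 15.35
tcp_pos: [0.408, -0.1721, 0.2212]
ee_rot: [[-0.212, 0.977, -0.001], [0.977, 0.212, 0.0], [0.001, -0.001, -1.0]]
contact_force: [-0.1, -0.2, 0.0]
opening: 0.001
```

```bash
python3 look2.py a9
python3 - <<'E'
from h import *
O=np.array([.485,-.056]);X=np.array([.977,.213]);Y=np.array([-.213,.977])
a=cv2.imread("pics/scene0.png").astype(int)
im,D=arm.grab_frame("scene")
u,v=proj("scene",[.485,-.056,.14]).round().astype(int)
for n in("scene","top"):
    im,D=arm.grab_frame(n); P=cloud(n,D); d=P[...,:2]-O
    m=(abs(d@X)<.06)&(abs(d@Y)<.07)&(P[...,2]>.125)&(P[...,2]<.17)&(im.max(-1)<75)
    k,l,st,ce=cv2.connectedComponentsWithStats(m.astype(np.uint8))
    for i in range(1,k):
        if st[i,4]>15:
            p=ray(n,st[i,0]+st[i,2]/2-.5,st[i,1]+st[i,3]/2-.5,.138)[:2]-O
            print(n,st[i],"knob gate mm",(X@p*1e3).round(1),(Y@p*1e3).round(1))
    if n=="top":
        b=cv2.imread("pics/top0.png"); df=cv2.absdiff(im,b).max(-1)>40; df[:, :150]&=True
        k,l,st,ce=cv2.connectedComponentsWithStats(df.astype(np.uint8))
        print("changed",[s.tolist() for s in st[1:] if s[4]>12])
E
```

```text
15.35 tcp gate mm -100.0 -97.0 z 0.22120396328974654 F gate -0.1 -0.2 0.0
scene [322 241   9  10  72] knob gate mm -31.3 43.3
top [349 239  10  10  86] knob gate mm -31.9 42.3
changed [[476, 184, 33, 24, 364], [515, 191, 11, 11, 47], [530, 198, 41, 68, 395], [340, 204, 224, 276, 14699], [531, 209, 23, 40, 113], [561, 215, 21, 13, 101], [366, 231, 14, 19, 182], [347, 238, 14, 15, 157], [557, 254, 10, 18, 44], [516, 350, 6, 16, 23], [0, 365, 105, 83, 3737], [165, 371, 201, 109, 9100], [506, 375, 8, 16, 33], [484, 419, 13, 30, 77], [342, 438, 47, 36, 332], [353, 465, 34, 15, 327], [311, 467, 7, 13, 55], [0, 469, 15, 11, 92]]
```

View pics/a9.png

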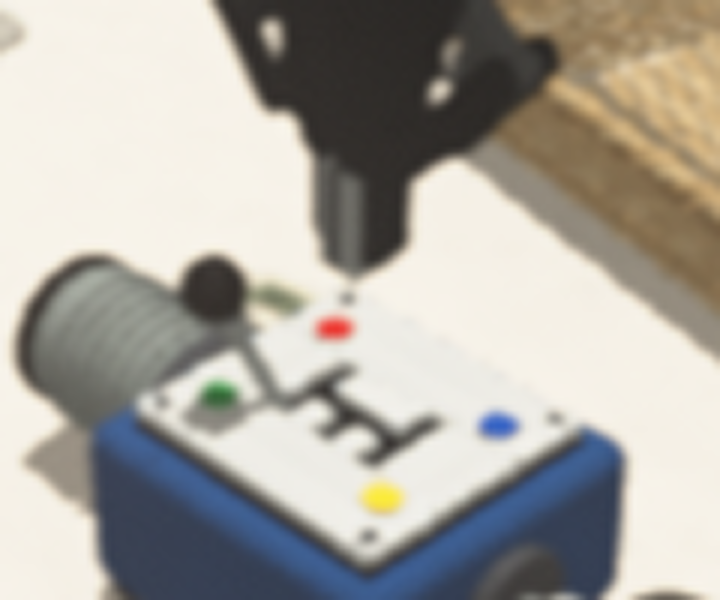

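The lever is home in the green slot: the knob is at (213,288), straight above the green dot at (218,395), and both cameras put it at gate (−31.5, 43). The hand is clear.

```bash
python3 -c "
from workcell import arm
s=arm.read_state();print(s['time'],s['contact_force'],s['qvel']);print(arm.close_job())"
```

```text
15.55 [-0.20294651  0.44935267 -0.42038102] [ 0.05974536  0.17064615 -0.08455323 -0.12915835 -0.05376276 -0.07324704]
the job is handed in; nothing more can be done
None
```

I pushed the lever with shut fingertips in three moves: +x out of the park notch, +y along the cross channel, then −x into the green slot until it met the stop. I then took the hand away and handed the job in at 15.55 s.

- **Lever position:** after I withdrew the hand, the two cameras put the knob at gate (−31.3, 43.3) and (−31.9, 42.3) mm. The green dot is at (−30, 42), so the knob is within about 2 mm.
- **Force:** the highest reading I saw was about 13 N, at the final stop. At the hand-in the tool read under 1 N, so it was touching nothing.
- **Loose things:** I did not measure them individually. No contact with them was felt or seen. The before/after difference of the top view could not confirm this, because the arm and its shadows covered part of it.
- **Disagreement:** the camera showed the shut fingertips about 25–30 mm above the reported TCP height. I set the pushing heights from the camera.

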